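Arm and load the snap-closing water sampler

ROBOT

A 6-joint arm with a two-finger parallel gripper is mounted at the origin on the work surface. World frame = base frame: x ahead of the robot, y to its left, z up, the work surface at z = 0. Lengths are in m, angles in rad, forces in N, time in s.
With the tool pointing down it reaches from about 0.375 to 0.9 m from the base axis. Payload 3.1 kg.
Tool frame: the origin (TCP) lies between the finger pads; the fingertips stand 14 mm ahead of it and the grasp point (between the pads) lies 5 mm behind it (robot.finger_overhang is the distance from the TCP to the fingertips, in m); z points along the fingers, y is the line along which they close (so a half turn about z gives the same grasp; the last joint's range is limited). The gripper opens to 87 mm and grips with 3 to 60 N. Pads are 19 mm wide; open, the fingers measure 117 mm over their backs; the gripper's body (75 mm by 190 mm) begins 51 mm behind the grasp point.
Start: joints at [-1.335, 0.527, 1.433, -0, 1.181, -0.178], TCP at [0.251, -0.572, 0.237] pointing down, gripper open.
Joint ranges: [-3.08, 3.08], [-0.75, 2.2], [0.22, 2.44], [-1.43, 4.57], [0, 2.65], [-2.85, 2.85]. Speed limits (rad/s): [2.79, 2.79, 3.14, 3.14, 3.14, 3.14].

INTERFACE

Orientations are given as a unit quaternion [x, y, z, w].
In Python, from rig import monitor, cams, workorder, robot gives the robot as it stands.
- The arm moves only by the tool send_rows, never from a script. Its argument "moves" is one flat list of numbers, 7 for each row, row after row: the opening, from 0 (shut) to 1 (fully open), then the shift along the world's x, y, z in cm, then the turn, a rotation vector about the world's x, y, z in rad. A call has 1 to 5 rows; each row is the pose to reach, as a shift and turn from the pose commanded when the call began; what a row does not reach only later rows make up. A row lasts 1/12 s, in which the tool goes at most 41.7 mm and 7.16 degrees, less where a joint would pass 70% of its speed; a pose out of reach is approached as far as the arm can. A call with a gripper value outside its range is refused whole. The fingers move at their own pace and stop on an object; "grip_force" is the grip in N (left out, the last holds). Time passes only in rows, so rows that repeat a pose let the fingers close. It gives the time, the measured TCP pose, the force, the opening and the grip force at its end, in the units of the state.
- monitor.get_obs(): the state, without advancing time (a new reading comes with each control period).
- cams.camera(name): name is "side" or "top"; returns a dict with "pixels" (420x560x3 uint8, blue, green, red), "range_z" (420x560 float32, m along the optical axis (not along the pixel's ray), 0 where there is no reading), "fovy" (degrees; the focal length in pixels is half the picture's height over the tangent of half this angle, whatever the lens; pixels are square), "cx", "cy" (the principal point, pixels), "dist_coeffs" ([k1, k2, p1, p2, k3] as OpenCV has them; the pictures are not rectified), "rvec" (rotation vector, rad) and "tvec" (3), from world to camera coordinates, as OpenCV has them. Camera axes: x right, y down, z forward; pixel columns grow to the right and rows downward; lengths in m; the calibration is good to about 2 mm. A picture is of the moment at which its call begins.
- workorder.hand_in(): hands the job in; it is judged then, once.
The state is a dict: "time": time; "q": joint angles; "joint_velocities": joint speeds; "joint_torque": joint torques, N m; "position": TCP position; "tool_rot": TCP orientation; "ft_force": force on the tool from outside, world axes, zero at the start; "moment": the same for the moment, N m; "grip_width": finger opening in m; "grip_force": force on a finger pad.
Only numpy, scipy, OpenCV 4.12 (cv2) and the standard library are available. Lean on these libraries where they do the work, as an engineer would, in place of code of your own. Each camera call takes 0.05 s, during which the arm holds its last target. There are 200 camera calls.

TASK

Get the snap-closing bottle sampler ready for its next cast: draw its sprung bail back and hook it on the catch so that it stays cocked on its own, then open the gate, slide every sample bottle that is out on the table into the channel through its mouth, and shut the gate fully behind them. Once it is cocked, keep it cocked; never let the bail snap shut, and leave the bottles standing upright in the channel and the other things on the table where they are.

Things in the scene. Friction and masses are not known exactly. Their poses are not given: they have to be found in the camera images.
- sampler: Fixed sampler, turned about the vertical; origin on the table under the middle of its channel, z up; all sampler coordinates here are in this frame, mm. Grey base plate 8 thick, x -30 to 190, y -175 to 110. Aluminium channel along y, 46 wide inside, walls 6, from the open mouth at y -93 to an end stop at y 87. Posts at x 60, y +-100, 112 high, carry the bail.
- slot (a point): Middle of the slot between the channel's two overhanging lips (x 0, y 0, z 65 in the sampler's frame: the lips' top). Lips 4 mm thick, slot 32 mm wide, y -93 to 93. Bottles' bodies slide on the base plate under the lips, necks and caps standing up through the slot; they cannot go in from above.
- mouth (a point): Middle of the channel's mouth on the base plate (sampler x 0, y -93, z 8 mm). Outside it, from y -108 to -168, an open apron between two flared guides 30 mm high, about 46 mm apart at the mouth and 82 mm at the outer end: bottles are set down here and slid in towards +y.
- bail (a joint): Angle, rad, of the sprung bail: a U of 10 mm rod, 160 x 115 mm, with a presser bar. 0 = shut, level over the channel (in the way of gate and bottles); grows as it swings up and over to the sampler's +x. A spring pulls it back, 4 to 7 N at the grip. From 2.4 it pushes the catch aside, past 2.75 the catch is back over the rod; stop at 2.88. Let go there, it rests hooked at 2.65.
- bail_grip (a point): Centre of the bail's grip, a black sleeve 14 mm in diameter and 60 mm long parallel to the sampler's y, 115 mm from the pivot. Bail shut: at x -55, y 0, z 100 mm in the sampler's frame; hooked: about x 161, z 154. It may turn between the fingers; free space below it.
- bail_pivot (a point): Middle of the bail's pivot axis, which is parallel to the sampler's y (sampler x 60, y 0, z 100 mm).
- catch (a joint): Angle, rad, of the hair-trigger catch, a small dark sprung steel hook 14 mm wide behind the bail at sampler y 60 mm, pivoted low beyond the hooked rod. 0 = at rest, both with the bail hooked and shut; grows as it is pushed outward (+x). With the bail hooked, about 1 N outward on its top fires the bail.
- catch_tip (a point): Top end of the catch (about x 157, y 60, z 193 mm in the sampler's frame). Not to be touched once the bail is hooked.
- gate (a joint): Travel, m, of the flat steel gate across the mouth at sampler y -102 mm. 0 = shut, 0.055 = fully open, drawn to the sampler's -x; bottles pass from 0.050. It stays where it is left (about 2 N to move) and may start a little open.
- gate_grip (a point): On the axis of the gate's handle, an upright black post 14 x 14 mm from z 50 (on the gate) to z 96 mm; this point is at z 86. Gate shut: at x -5, y -102 mm in the sampler's frame; it moves to -x as the gate opens.
- bottle0: A loose sample bottle, one of up to four alike (some may be absent), white plastic, 86 mm tall, 80 g: body 40 mm in diameter up to 45 mm, then a 20 mm neck and a straight push cap 24 mm in diameter from 53 to 86 mm above its underside. Origin: centre of its underside, z up.
- bottle1: Another sample bottle like bottle0.
- bottle2: Another sample bottle like bottle0.
- bottle3: Another sample bottle like bottle0.
- jar: Bystander, leave alone: squat lidded jar among the bottles, 44 mm in diameter, 40 mm tall; origin at its underside.
- jar2: Bystander, leave alone: squat lidded jar, 48 mm in diameter, 42 mm tall; origin at its underside.
- gel: Bystander, leave alone: green gel bottle, 40 mm in diameter, 110 mm tall; origin at its underside.
- marker: Bystander, leave alone: marker pen lying among the bottles, 130 mm long, 13 mm thick; origin at its underside.
- thermometer: Bystander, leave alone: blue pistol thermometer lying on its side, 45 mm tall; origin at its underside.
- vialcap: Bystander, leave alone: black vial cap, 30 mm wide, 14 mm tall; origin at its underside.
- syringe: Bystander, leave alone: large syringe lying down, 30 mm thick, 200 mm long; origin at its underside.
Mind the look-alikes: they are no part of the job. Leave any purple look-alike of the bottle0 alone. Leave any brown look-alike of the bottle1 alone.

How it is judged:
On the way, in this order (a step that is already met when the one before it is completed fails the run):
1. the bail is hooked on the catch and held by it alone, not touched by the robot (value of joint bail between 2.56 and 2.74 rad and value of joint catch below 0.06 rad and contact force between each of the arm, the fingers and sampler below 0.3 N and velocity of joint bail between -0.3 and 0.3 rad/s), for 0.4 s.
2. every bottle on the table has been slid into the channel under the lips, the bail still hooked (value of joint bail between 2.56 and 2.74 rad and value of joint catch below 0.06 rad and y of bottle0 in the frame of sampler between -0.08 and 0.08 m and x of bottle0 in the frame of sampler between -0.01 and 0.01 m and z of each of bottle0, bottle1, bottle2, bottle3 in the frame of sampler below 0.014 m and angle between each of bottle0, bottle1, bottle2, bottle3's own z axis and vertical below 0.15 rad and y of bottle1 in the frame of sampler between -0.08 and 0.08 m and x of bottle1 in the frame of sampler between -0.01 and 0.01 m and y of bottle2 in the frame of sampler between -0.08 and 0.08 m and x of bottle2 in the frame of sampler between -0.01 and 0.01 m and y of bottle3 in the frame of sampler between -0.08 and 0.08 m and x of bottle3 in the frame of sampler between -0.01 and 0.01 m), for 0.2 s.
3. the gate is shut behind the bottles (all of step 2 and value of joint gate below 0.004 m), for 0.2 s.
At the end, for the whole second after the job is handed in: Bail hooked (2.56 to 2.74 rad, catch below 0.06 rad), not held; every bottle present upright within 0.15 rad and at rest in the channel, its axis at y -80 to +80 mm and within 10 mm of the middle in the sampler's frame; gate shut to 4 mm (all of step 3 and linear speed of each of bottle0, bottle1, bottle2, bottle3 below 0.03 m/s); the robot touches nothing.
It fails at once if the bail snaps shut (swings back at more than 5 rad/s) (value of joint bail below 2.3 rad and velocity of joint bail below -5 rad/s).
It fails at once if another thing on the table is moved more than 50 mm (distance of any of jar, jar2, gel, marker, thermometer, vialcap, syringe from where it was at the start of the episode above 0.05 m).
Of bottle0, bottle1, bottle2, bottle3 only 3 to 4 are there at a start; the rules pass over those that are not, and their reading is None.
At some moment in a run one of bottle0, bottle1, bottle2, bottle3 may be knocked a few centimetres aside while the robot is not near it.
It also fails if it takes over 210 s, if anything falls off the work surface, if the arm or the gripper's body presses on something with over 40 N, if the wrist force passes 120 N, or if a joint passes its speed limit or range.

## Working session

There is one attempt and no reset: what is moved stays moved. The work goes in short steps, Python scripts to look and compute and a tool call to move; the robot and the scene stay as the last step left them, time stands still between calls to the robot, and variables do not carry over. Pictures are saved under pics/ and viewed, at most 14 in all, crops included, and the job is handed in when it is done.

Besides the shell and the picture viewer there is one more tool, called after "Call:" by a JSON object that holds its "api" and its "payload". send_rows: Moves the arm, as the interface text tells. Its arguments: {"type":"object","properties":{"moves":{"type":"array","items":{"type":"number"}},"grip_force":{"type":"number"}},"required":["moves"]}

```bash
mkdir -p pics; cat > h.py <<'E'
import numpy as np, cv2
from rig import monitor, cams, workorder, robot
def cam(n):
    c=cams.camera(n); h=c["pixels"].shape[0]; f=h/2/np.tan(np.radians(c["fovy"])/2)
    c["K"]=np.array([[f,0,c["cx"]],[0,f,c["cy"]],[0,0,1]]); c["d"]=np.array(c["dist_coeffs"],float)
    c["R"]=cv2.Rodrigues(np.array(c["rvec"],float))[0]; c["t"]=np.array(c["tvec"],float).ravel(); return c
def ray(c,uv):
    p=cv2.undistortPoints(np.array(uv,float).reshape(-1,1,2),c["K"],c["d"]).reshape(-1,2)
    d=np.c_[p,np.ones(len(p))]; return -c["R"].T@c["t"], d@c["R"]
def onz(c,uv,z):
    o,d=ray(c,uv); return o+d*((z-o[2])/d[:,2])[:,None]
def cloud(c):
    h,w=c["range_z"].shape; v,u=np.mgrid[:h,:w]; o,d=ray(c,np.c_[u.ravel(),v.ravel()])
    return (o+d*c["range_z"].ravel()[:,None]).reshape(h,w,3)
def proj(c,P): return cv2.projectPoints(np.array(P,float).reshape(-1,3),np.array(c["rvec"],float),c["t"],c["K"],c["d"])[0].reshape(-1,2)
E
python3 - <<'E'
from h import *
for n in("top","side"):
    c=cam(n); cv2.imwrite(f"pics/{n}0.png",cv2.resize(c["pixels"],(784,588))); np.savez(f"{n}0.npz",**{k:c[k] for k in("pixels","range_z","K","d","R","t","rvec")})
    print(n,-c["R"].T@c["t"],c["R"][2])
o=monitor.get_obs();print(o["position"],o["tool_rot"],o["grip_width"])
E
```

```text
top [ 0.4287021  -0.03113322  1.44620712] [ 0.11026744 -0.00981922 -0.99385345]
side [ 0.16941443 -0.99165849  1.07033067] [ 0.28303608  0.6916386  -0.6644747 ]
[ 0.2511585  -0.57160963  0.23567517] [ 9.78675843e-01  2.05408446e-01 -3.43095078e-05 -9.81465820e-04] 0.08685549863311148
```

View pics/top0.png

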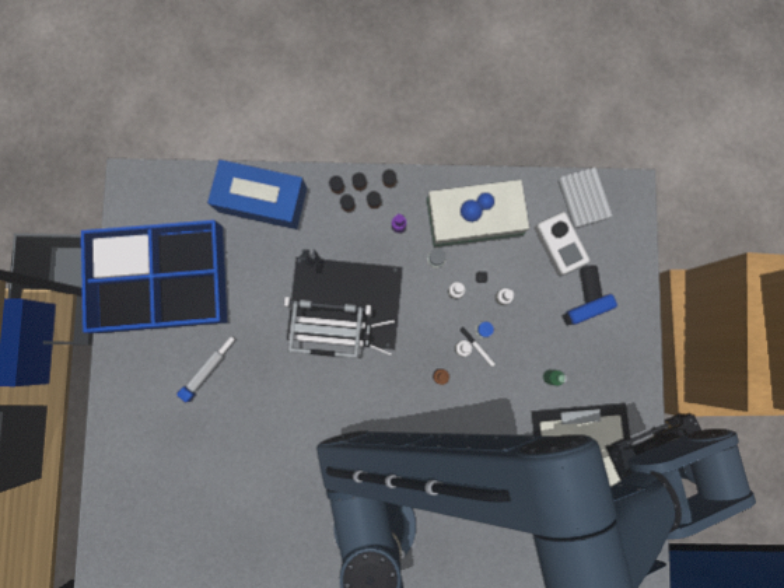

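View pics/side0.png

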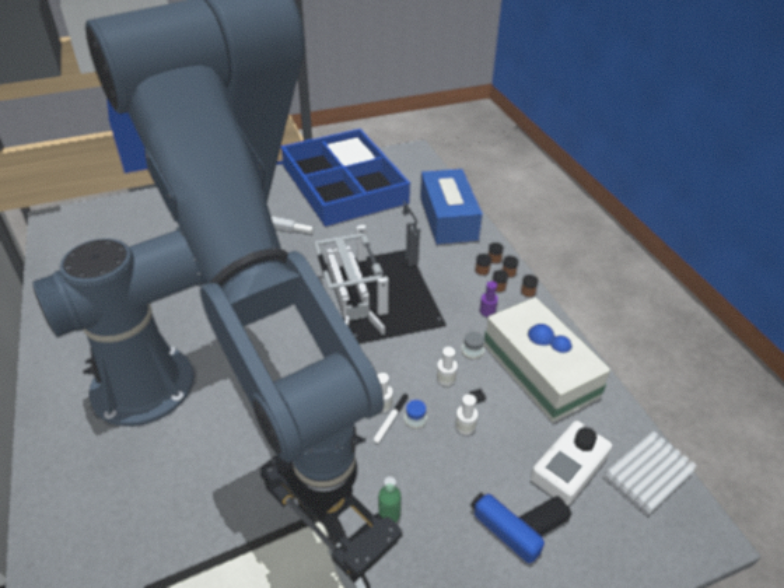

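The top view shows white bottles at (457,290), (505,296) and (464,348). Things that could be mistaken for them are purple (399,223), brown (440,376), the blue-lid jar (486,329), the grey jar (437,257) and the green gel (556,378). The sampler is at (345,310) with its mouth to the right (world -y) and the catch at (312,258). I'll check both in a close crop.

```bash
python3 - <<'E'
from h import *
c=dict(np.load("top0.npz")); im=c["pixels"]
cr=im[175:280,195:385]; cv2.imwrite("pics/crop0.png",cv2.resize(cr,None,fx=4.2,fy=4.2,interpolation=cv2.INTER_CUBIC))
hsv=cv2.cvtColor(im,cv2.COLOR_BGR2HSV)
P=cloud(c)
m=((hsv[...,2]>150)&(hsv[...,1]<40)&(P[...,2]>.07)&(P[...,2]<.1)).astype(np.uint8)
n,l,s,ce=cv2.connectedComponentsWithStats(m)
for i in range(1,n):
    if 8<s[i,4]<200: print("cap",ce[i]*1.4,s[i,4],onz(c,ce[i],.086)[0].round(4), np.median(P[l==i][:,2]).round(3))
# plate
m=((hsv[...,2]<60)&(P[...,2]<.02)&(P[...,2]>-.005)).astype(np.uint8); m[:,:195]=0;m[:,300:]=0;m[:175]=0;m[280:]=0
ys,xs=np.nonzero(m); 
m=cv2.morphologyEx(m,cv2.MORPH_OPEN,np.ones((3,3)));n,l,s,ce=cv2.connectedComponentsWithStats(m);k=1+np.argmax(s[1:,4]);print(s[k])
ys,xs=np.nonzero(l==k); W=onz(c,np.c_[xs,ys],.008)
r=cv2.minAreaRect(W[:,:2].astype(np.float32)); print(r, cv2.boxPoints(r))
# post tops and highest
q=P[180:270,200:290].reshape(-1,3); t=q[(q[:,2]>.106)&(q[:,2]<.125)]; print(len(t)); 
m=((P[...,2]>.106)&(P[...,2]<.25)).astype(np.uint8);m[:,:195]=0;m[:,300:]=0;m[:175]=0;m[280:]=0
n,l,s,ce=cv2.connectedComponentsWithStats(m)
for i in range(1,n): print("hi",ce[i]*1.4,s[i,4],P[l==i].mean(0).round(4))
E
```

```text
cap [459.02051282 287.17948718] 39 [ 0.6026 -0.2015  0.086 ] 0.085
cap [508.16410256 293.78461538] 39 [ 0.5881 -0.3247  0.086 ] 0.085
cap [466.06  347.095] 40 [ 0.4535 -0.2195  0.086 ] 0.085
[ 210  186   76   45 2227]
((0.5966227054595947, 0.08826211839914322), (0.2759726643562317, 0.1519320011138916), 85.4103775024414) [[ 0.50985885 -0.04320306]
 [ 0.66130364 -0.05536041]
 [ 0.68338656  0.21972731]
 [ 0.5319418   0.23188466]]
272
hi [307.08611111 254.23611111] 72 [0.6673 0.1708 0.1508]
hi [287. 301.] 21 [0.5578 0.222  0.1119]
hi [291.2 301. ] 1 [0.5583 0.2124 0.1083]
hi [296.1 301. ] 2 [0.5586 0.2006 0.1072]
hi [305.312 302.288] 25 [0.5557 0.1778 0.1087]
hi [294.7        306.83333333] 6 [0.5441 0.2034 0.1081]
hi [313.6        304.26666667] 3 [0.5514 0.1576 0.1067]
hi [320.6 303.8] 1 [0.5526 0.1403 0.1086]
hi [323.4 304.5] 2 [0.551  0.1334 0.1091]
hi [348.6        306.68235294] 34 [0.5467 0.0716 0.1093]
hi [352.8 303.8] 1 [0.5543 0.0618 0.1062]
hi [330.4 306.6] 1 [0.5464 0.1164 0.1066]
hi [336.  306.6] 1 [0.5466 0.1026 0.1071]
hi [360.  312.6] 14 [0.5328 0.0436 0.1072]
hi [368.2     
[... 1351 characters left out ...]
 [291.2 337.4] 1 [0.4694 0.2086 0.1112]
hi [358.4 337.4] 1 [0.4723 0.046  0.1068]
hi [290.73333333 342.53333333] 6 [0.457  0.21   0.1069]
hi [355.6 341.6] 1 [0.462  0.0526 0.1062]
hi [358.4 341.6] 1 [0.462  0.0457 0.1076]
hi [357.  345.8] 3 [0.4518 0.0489 0.1074]
hi [292.6 348.6] 1 [0.4425 0.205  0.1066]
hi [296.1 349.3] 2 [0.4409 0.1965 0.1061]
hi [304.15 350.  ] 4 [0.4395 0.1766 0.1084]
hi [321.23636364 351.99393939] 33 [0.4354 0.1351 0.1086]
hi [336.  352.8] 1 [0.4341 0.0995 0.106 ]
hi [339.5 354.2] 2 [0.4308 0.0908 0.1078]
hi [344.4 352.8] 1 [0.4344 0.0791 0.1071]
hi [350.7 354.2] 2 [0.4313 0.0637 0.1075]
hi [354.2 352.8] 1 [0.4348 0.0553 0.1071]
hi [354.2 355.6] 1 [0.428  0.0551 0.1078]
```

View pics/crop0.png

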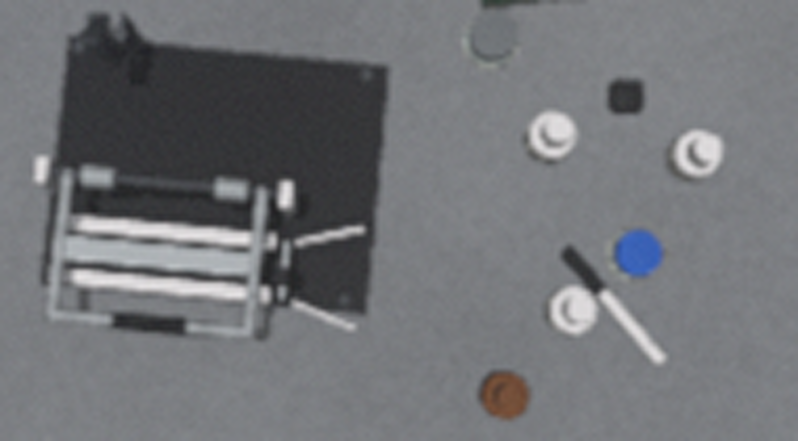

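Both crops agree. The sampler origin is at about (0.490, 0.1275) with yaw -0.079, taken from the post tops. Three white bottles are visible in the crop, at (550,133), (697,152) and (573,308). I'll set out towards the bail grip.

Call:
{"api": "send_rows", "payload": {"moves": [0.45,12,16,0,0,0,0.6,0.45,12,16,0,0,0,0.6,0.45,12,16,0,0,0,0.6,0.45,12,16,0,0,0,0.6,0.45,12,16,0,0,0,0.6]}}

```text
time: 0.52
position: [0.3722, -0.4092, 0.236]
tool_rot: [0.873, 0.488, 0.0, -0.001]
ft_force: [-0.5, 0.4, 0.2]
grip_width: 0.0615
grip_force: 0.0
```

Call:
{"api": "send_rows", "payload": {"moves": [0.45,9,18,0,0,0,0.48,0.45,9,18,0,0,0,0.48,0.45,9,18,0,0,0,0.48,0.45,9,18,0,0,0,0.48,0.45,9,18,0,0,0,0.48]}}

```text
time: 0.93
position: [0.4616, -0.2292, 0.2362]
tool_rot: [0.732, 0.681, 0.0, -0.001]
ft_force: [0.1, 0.1, 0.1]
grip_width: 0.0401
grip_force: 0.0
```

Call:
{"api": "send_rows", "payload": {"moves": [0.45,-1,19,0,0,0,0,0.45,-1,19,0,0,0,0,0.45,-1,19,0,0,0,0,0.45,-1,19,0,0,0,0,0.45,-1,19,0,0,0,0]}}

```text
time: 1.35
position: [0.4493, -0.0382, 0.2361]
tool_rot: [0.733, 0.68, -0.0, -0.002]
ft_force: [0.6, -0.5, -0.3]
grip_width: 0.0393
grip_force: 0.0
```

Call:
{"api": "send_rows", "payload": {"moves": [0.45,-1.5,16,0,0,0,0,0.45,-1.5,16,0,0,0,0,0.45,-1.5,16,0,0,0,0,0.45,-1.5,16,0,0,0,0,0.45,-1.5,16,-4,0,0,0]}}

```text
time: 1.77
position: [0.4401, 0.1236, 0.2012]
tool_rot: [0.732, 0.682, 0.007, 0.004]
ft_force: [1.6, 0.3, 0.1]
grip_width: 0.0394
grip_force: 0.0
```

```bash
python3 - <<'E'
from h import *
c=cam("top"); im=c["pixels"]; s=cam("side")
a=cv2.resize(im[100:300,190:480],None,fx=2.75,fy=2.75,interpolation=cv2.INTER_CUBIC)
cv2.imwrite("pics/t1.png",a)
cv2.imwrite("pics/s1.png",cv2.resize(s["pixels"],(784,588)))
o=monitor.get_obs();print(o["position"],o["q"])
E
```

```text
[0.43222097 0.11918956 0.19280855] [ 1.91125211e-02  3.66300442e-01  1.90154144e+00 -4.10266451e-04
  8.84957317e-01  9.22752022e-02]
```

View pics/t1.png

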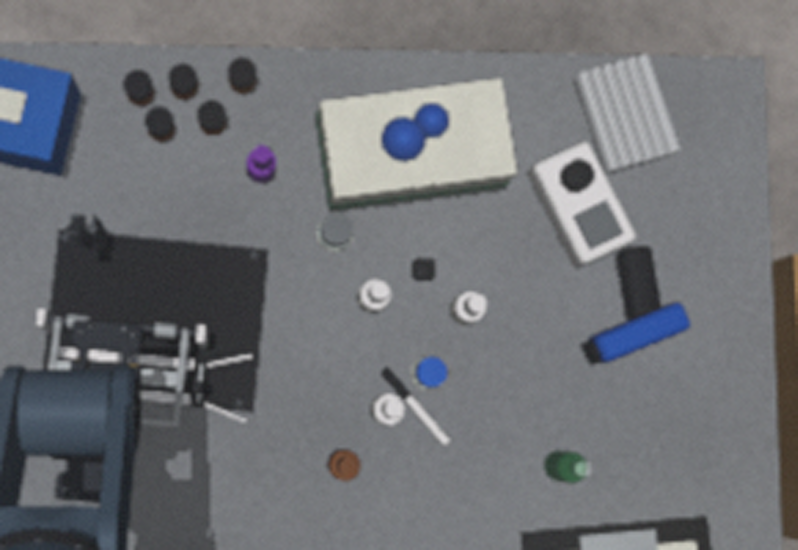

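View pics/s1.png

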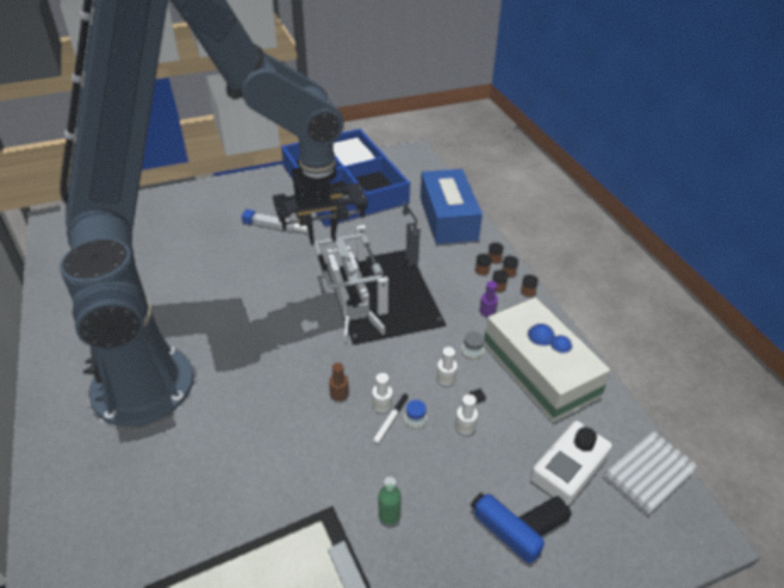

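The top view shows three white bottles at (375,294), (470,306) and (390,408), with no fourth one uncovered. The side view agrees, and the gripper is above the bail grip. Descending.

Call:
{"api": "send_rows", "payload": {"moves": [0.45,0.2,0.2,-3,0,0,0,0.45,0.2,0.2,-6,0,0,0,0.45,0.2,0.2,-9.8,0,0,0,0.45,0.2,0.2,-9.8,0,0,0,0.45,0.2,0.2,-9.8,0,0,0]}}

```text
time: 2.28
position: [0.4371, 0.1188, 0.0976]
tool_rot: [0.734, 0.679, -0.002, -0.002]
ft_force: [-0.1, 0.5, 0.9]
grip_width: 0.0394
grip_force: 0.0
```

Call:
{"api": "send_rows", "payload": {"moves": [0.45,0,0,0,0,0,0,0.0,0,0,0,0,0,0,0.0,0,0,0,0,0,0,0.0,0,0,0,0,0,0,0.0,0,0,0,0,0,0], "grip_force": 20}}

```text
time: 2.7
position: [0.4351, 0.1199, 0.0999]
tool_rot: [0.734, 0.679, -0.002, -0.002]
ft_force: [-8.4, 1.0, 6.4]
grip_width: 0.0204
grip_force: 4.4
```

Call:
{"api": "send_rows", "payload": {"moves": [0.0,0,0,0,0,0,0,0.0,0,0,0,0,0,0,0.0,0,0,0,0,0,0]}}

```text
time: 2.95
position: [0.4319, 0.1201, 0.0993]
tool_rot: [0.734, 0.68, -0.004, -0.004]
ft_force: [-9.9, 0.4, 10.4]
grip_width: 0.0135
grip_force: 20.0
```

```bash
python3 - <<'E'
from h import *
s=cam("side"); P=proj(s,[[.435,.12,.1]])[0];print(P)
u,v=P.astype(int); cv2.imwrite("pics/s2.png",cv2.resize(s["pixels"][v-50:v+60,u-60:u+80],None,fx=5,fy=5,interpolation=cv2.INTER_CUBIC))
E
```

```text
[230.68039717 190.77196265]
```

View pics/s2.png

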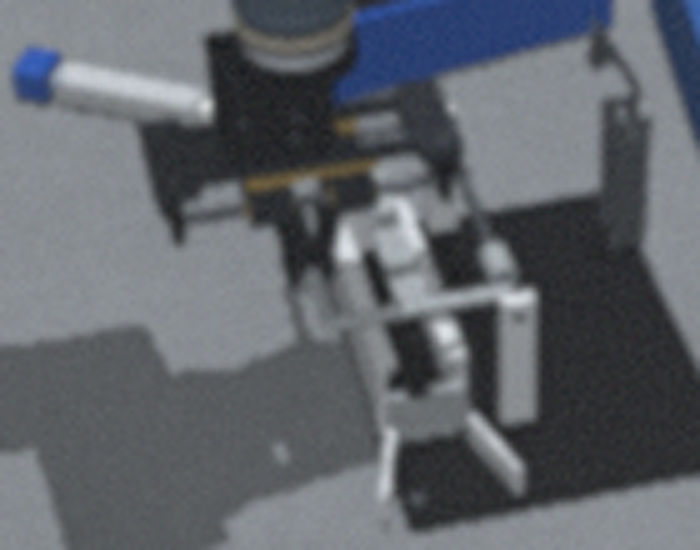

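The crop shows the fingers around the sleeve, with a measured width of 13.5 mm. Swinging the bail along its arc.

Call:
{"api": "send_rows", "payload": {"moves": [0,-0.1,0,2.7,0,0,0,0,0.6,-0.1,4.9,0,0,0,0,1.7,-0.2,6.9,0,0,0,0,3.2,-0.3,8.6,0,0,0,0,5.0,-0.4,10.1,0,0,0]}}

```text
time: 3.42
position: [0.48, 0.1165, 0.2]
tool_rot: [0.733, 0.68, -0.006, -0.006]
ft_force: [-9.9, 0.8, 1.7]
grip_width: 0.0132
grip_force: 20.0
```

Call:
{"api": "send_rows", "payload": {"moves": [0,2.0,-0.2,1.0,0,0,0,0,4.2,-0.3,1.6,0,0,0,0,6.5,-0.5,1.8,0,0,0,0,8.8,-0.7,1.5,0,0,0,0,11.0,-0.9,0.8,0,0,0]}}

```text
time: 3.83
position: [0.5964, 0.1071, 0.2097]
tool_rot: [0.734, 0.68, -0.001, -0.001]
ft_force: [-6.4, -0.7, 3.5]
grip_width: 0.0135
grip_force: 20.0
```

Call:
{"api": "send_rows", "payload": {"moves": [0,2.0,-0.2,-1.2,0,0,0,0,3.7,-0.3,-2.7,0,0,0,0,4.8,-0.4,-4.1,0,0,0,0,5.6,-0.4,-5.6,0,0,0,0,6.1,-0.5,-6.7,0,0,0]}}

```text
time: 4.25
position: [0.6561, 0.102, 0.1402]
tool_rot: [0.734, 0.679, -0.003, -0.003]
ft_force: [-8.1, 1.8, 6.3]
grip_width: 0.0133
grip_force: 20.0
```

Call:
{"api": "send_rows", "payload": {"moves": [0,0,0,0,0,0,0,0,0,0,0,0,0,0]}}

```text
time: 4.42
position: [0.656, 0.1021, 0.1405]
tool_rot: [0.734, 0.68, -0.003, -0.003]
ft_force: [-7.3, -0.1, 2.6]
grip_width: 0.0135
grip_force: 20.0
```

Call:
{"api": "send_rows", "payload": {"moves": [0,0.1,0,-0.3,0,0,0,0,0.2,0,-0.6,0,0,0,0,0.2,0,-0.6,0,0,0,0,0.2,0,-0.6,0,0,0]}}

```text
time: 4.75
position: [0.6573, 0.102, 0.136]
tool_rot: [0.734, 0.68, -0.003, -0.002]
ft_force: [-8.8, -0.8, 7.5]
grip_width: 0.0134
grip_force: 20.0
```

Call:
{"api": "send_rows", "payload": {"moves": [0,-0.1,0,0.4,0,0,0,0,-0.3,0,0.8,0,0,0,0,-0.5,0,1.2,0,0,0,0,-0.7,0,1.6,0,0,0,0,-0.7,0,1.6,0,0,0]}}

```text
time: 5.17
position: [0.6512, 0.1024, 0.1523]
tool_rot: [0.734, 0.68, -0.002, -0.002]
ft_force: [-7.0, 0.1, 2.7]
grip_width: 0.0132
grip_force: 20.0
```

Call:
{"api": "send_rows", "payload": {"moves": [0,0,0,0,0,0,0,0,0,0,0,0,0,0]}}

```text
time: 5.33
position: [0.6514, 0.1024, 0.1519]
tool_rot: [0.734, 0.68, -0.002, -0.002]
ft_force: [-5.8, 0.7, 3.3]
grip_width: 0.0134
grip_force: 20.0
```

Call:
{"api": "send_rows", "payload": {"moves": [0,-0.2,0,0.3,0,0,0,0,-0.4,0,0.7,0,0,0,0,-0.4,0,0.7,0,0,0]}}

```text
time: 5.58
position: [0.6477, 0.1026, 0.1591]
tool_rot: [0.734, 0.68, -0.001, -0.002]
ft_force: [-5.7, -0.0, 2.8]
grip_width: 0.0136
grip_force: 20.0
```

```bash
python3 - <<'E'
from h import *
s=cam("side"); 
u,v=proj(s,[[.65,.12,.15]])[0].astype(int); cv2.imwrite("pics/s3.png",cv2.resize(s["pixels"][v-60:v+60,u-70:u+70],None,fx=5,fy=5,interpolation=cv2.INTER_CUBIC))
print(monitor.get_obs()["ft_force"],monitor.get_obs()["position"])
E
```

```text
[-6.40442895  2.14130039  1.87332272] [0.64777125 0.10260851 0.15892202]
```

View pics/s3.png

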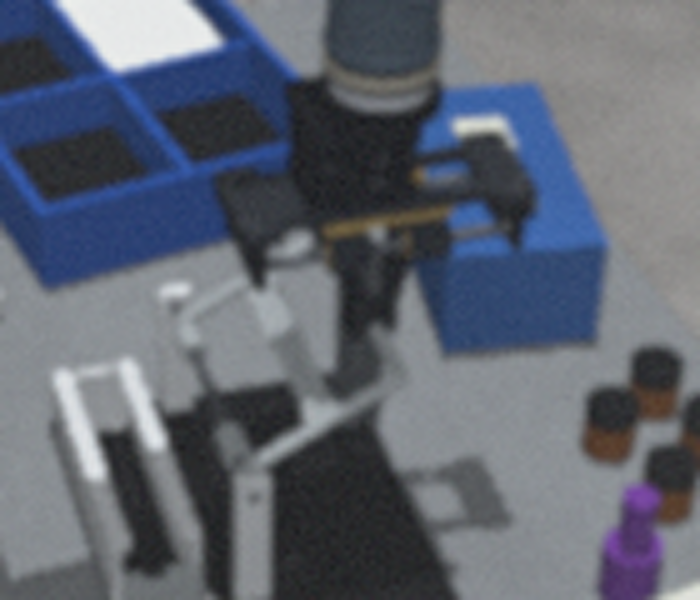

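The side crop shows the gripper holding the bail, with the rod at about (390,370). About 5 N of spring force is still on it, so it isn't hooked yet. I'll push further.

Call:
{"api": "send_rows", "payload": {"moves": [0,0.3,0,-0.8,0,0,0,0,0.5,0,-1.6,0,0,0,0,0.9,0,-2.6,0,0,0,0,1.0,0,-3.2,0,0,0,0,1.0,0,-3.2,0,0,0], "grip_force": 30}}

```text
time: 6.05
position: [0.6576, 0.102, 0.1312]
tool_rot: [0.733, 0.68, -0.002, -0.001]
ft_force: [-15.4, -0.6, 24.9]
grip_width: 0.0133
grip_force: 30.0
```

Call:
{"api": "send_rows", "payload": {"moves": [0,0.1,0,-0.3,0,0,0,0,0.1,0,-0.6,0,0,0,0,0.1,0,-0.6,0,0,0]}}

```text
time: 6.3
position: [0.6578, 0.102, 0.1285]
tool_rot: [0.733, 0.68, -0.002, -0.001]
ft_force: [-20.5, -0.7, 38.6]
grip_width: 0.0126
grip_force: 30.0
```

Call:
{"api": "send_rows", "payload": {"moves": [0,-0.1,0,0.5,0,0,0,0,-0.3,0,1.1,0,0,0,0,-0.5,0,1.7,0,0,0,0,-0.7,0,2.3,0,0,0,0,-0.7,0,2.3,0,0,0]}}

```text
time: 6.72
position: [0.652, 0.1024, 0.1449]
tool_rot: [0.734, 0.68, -0.001, -0.001]
ft_force: [-6.4, 0.8, 3.3]
grip_width: 0.0129
grip_force: 30.0
```

Call:
{"api": "send_rows", "payload": {"moves": [0,-0.1,0,0.3,0,0,0,0,-0.2,0,0.6,0,0,0,0,-0.2,0,0.6,0,0,0]}}

```text
time: 6.97
position: [0.6496, 0.1026, 0.1499]
tool_rot: [0.734, 0.68, -0.001, -0.002]
ft_force: [-6.7, 1.1, 1.9]
grip_width: 0.0128
grip_force: 30.0
```

Call:
{"api": "send_rows", "payload": {"moves": [0,-0.1,0,0.3,0,0,0,0,-0.2,0,0.6,0,0,0,0,-0.2,0,0.6,0,0,0]}}

```text
time: 7.22
position: [0.6473, 0.1027, 0.1543]
tool_rot: [0.734, 0.68, -0.002, -0.002]
ft_force: [-6.0, 3.5, -1.7]
grip_width: 0.0127
grip_force: 30.0
```

Call:
{"api": "send_rows", "payload": {"moves": [0,0,0,0.2,0,0,0,0,-0.1,0,0.4,0,0,0,0,-0.1,0,0.4,0,0,0]}}

```text
time: 7.47
position: [0.647, 0.1027, 0.155]
tool_rot: [0.734, 0.679, -0.002, -0.002]
ft_force: [-1.0, 4.3, -22.0]
grip_width: 0.0134
grip_force: 30.0
```

It's hooked: the catch now resists with -22 N. I'll ease back, let go slowly and rise.

Call:
{"api": "send_rows", "payload": {"moves": [0,0.1,0,-0.4,0,0,0,0,0.1,0,-0.4,0,0,0,0.1,0.1,0,-0.4,0,0,0,0.2,0.1,0,-0.4,0,0,0,0.3,0.1,0,-0.4,0,0,0]}}

```text
time: 7.88
position: [0.6496, 0.1019, 0.1557]
tool_rot: [0.734, 0.68, -0.001, -0.0]
ft_force: [-3.3, 1.0, -1.1]
grip_width: 0.0188
grip_force: 1.5
```

Call:
{"api": "send_rows", "payload": {"moves": [0.5,0,0,0,0,0,0,0.5,0,0,0,0,0,0,0.5,0,0,0,0,0,0,0.5,0,0,0,0,0,0]}}

```text
time: 8.22
position: [0.6525, 0.1012, 0.1564]
tool_rot: [0.734, 0.679, 0.002, 0.002]
ft_force: [0.3, -0.4, -0.5]
grip_width: 0.0403
grip_force: 0.0
```

Call:
{"api": "send_rows", "payload": {"moves": [0.5,0,0,3,0,0,0,0.5,0,0,6,0,0,0,0.5,0,0,9,0,0,0,0.5,-3,-2,10,0,0,0,0.5,-7,-3,10,0,0,0]}}

```text
time: 8.63
position: [0.5862, 0.07, 0.2594]
tool_rot: [0.734, 0.679, 0.005, 0.006]
ft_force: [-0.0, 0.0, -0.5]
grip_width: 0.0436
grip_force: 0.0
```

Call:
{"api": "send_rows", "payload": {"moves": [0.5,-4,-3,0,0,0,0,0.5,-8,-6,0,0,0,0,0.5,-12,-10,0,0,0,0,0.5,-15,-14,0,0,0,0,0.5,-15,-14,0,0,0,0]}}

```text
time: 9.05
position: [0.4294, -0.0696, 0.2555]
tool_rot: [0.733, 0.68, 0.0, 0.002]
ft_force: [0.4, -1.6, 0.4]
grip_width: 0.0435
grip_force: 0.0
```

```bash
python3 - <<'E'
from h import *
s=cam("side"); t=cam("top")
u,v=proj(s,[[.55,.1,.1]])[0].astype(int);a=cv2.resize(s["pixels"][v-75:v+75,u-65:u+65],(520,600),interpolation=cv2.INTER_CUBIC)
cv2.imwrite("pics/s4.png",a)
cr=t["pixels"][170:290,190:320]
cv2.imwrite("pics/t4.png",cv2.resize(cr,None,fx=5,fy=5,interpolation=cv2.INTER_CUBIC)); print(u,v)
print(monitor.get_obs()["position"])
O=np.array([.488,.1275]);X=np.array([.9969,-.0788]);Y=np.array([.0788,.9969])
for c,n in((s,"s"),(t,"t")):
  for g in(-5,-15,-25,-35,-60):
    p=O+X*g/1e3-Y*.102; print(n,g,proj(c,[[*p,.096]])[0].round(1))
E
```

```text
266 186
[ 0.42774642 -0.07166686  0.25530338]
s -5 [251.8 207.5]
s -15 [248.6 208.1]
s -25 [245.4 208.7]
s -35 [242.3 209.3]
s -60 [234.2 210.7]
t -5 [262.  240.4]
t -15 [261.7 243.3]
t -25 [261.4 246.2]
t -35 [261.1 249.1]
t -60 [260.3 256.4]
```

View pics/s4.png

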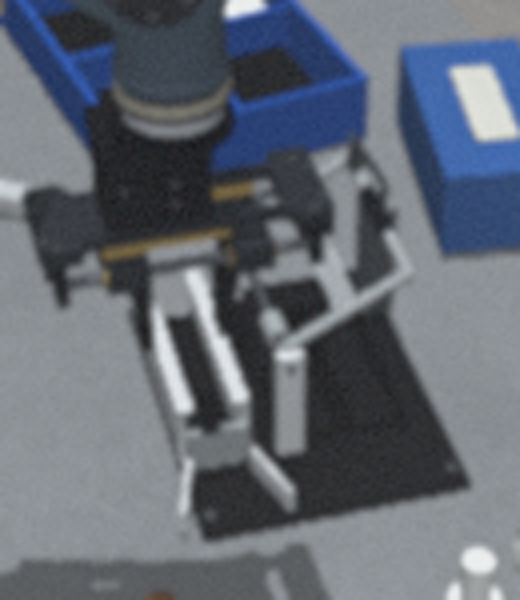

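The side crop shows the bail standing hooked at (390,240). A dark handle stands near the gate at about (210,410). I'll locate it by depth.

```bash
python3 - <<'E'
from h import *
O=np.array([.488,.1275]);X=np.array([.9969,-.0788]);Y=np.array([.0788,.9969])
t=dict(np.load("top0.npz"));s=cam("side")
for n,c in(("t",t),("s",s)):
  P=cloud(c); d=P[...,:2]-O; x=d@X*1e3;y=d@Y*1e3;z=P[...,2]*1e3; g=c["pixels"].max(-1)
  m=(abs(y+102)<12)&(x>-85)&(x<30)&(z>75)&(z<102)
  print(n,m.sum()); print(np.c_[x[m],y[m],z[m],g[m]].round(0)[:45].astype(int).tolist())
E
```

```text
t 20
[[3, -98, 94, 78], [3, -101, 96, 113], [4, -105, 95, 105], [4, -108, 99, 51], [-1, -95, 93, 52], [0, -98, 90, 62], [0, -102, 99, 71], [0, -105, 100, 62], [0, -109, 98, 43], [-4, -95, 96, 55], [-4, -99, 96, 59], [-4, -102, 95, 60], [-3, -106, 100, 48], [-3, -109, 93, 39], [-8, -96, 98, 59], [-7, -99, 99, 59], [-7, -102, 96, 59], [-7, -106, 96, 52], [-6, -109, 87, 41], [-10, -105, 77, 49]]
s 35
[[-2, -94, 94, 48], [0, -97, 96, 50], [3, -96, 95, 65], [-7, -100, 97, 47], [-4, -99, 95, 46], [0, -97, 93, 50], [2, -100, 95, 53], [-8, -104, 97, 48], [-5, -104, 96, 45], [-2, -105, 96, 49], [2, -100, 91, 51], [4, -106, 95, 70], [-9, -107, 96, 44], [-6, -107, 95, 44], [-2, -107, 93, 47], [0, -111, 97, 46], [4, -108, 93, 57], [-8, -105, 89, 38], [-6, -108, 91, 43], [-3, -111, 93, 41], [0, -110, 92, 40], [4, -108, 89, 46], [-9, -109, 89, 39], [-5, -106, 85, 40], [-3, -110, 88, 46], [1, -105, 82, 41], [3, -109, 86, 51], [-8, -104, 80, 40], [-6, -110, 84, 41], [-3, -107, 81, 45], [0, -109, 82, 43], [4, -107, 80, 44], [-3, -108, 78, 43], [0, -110, 79, 43], [2, -111, 75, 45]]
```

View pics/t4.png

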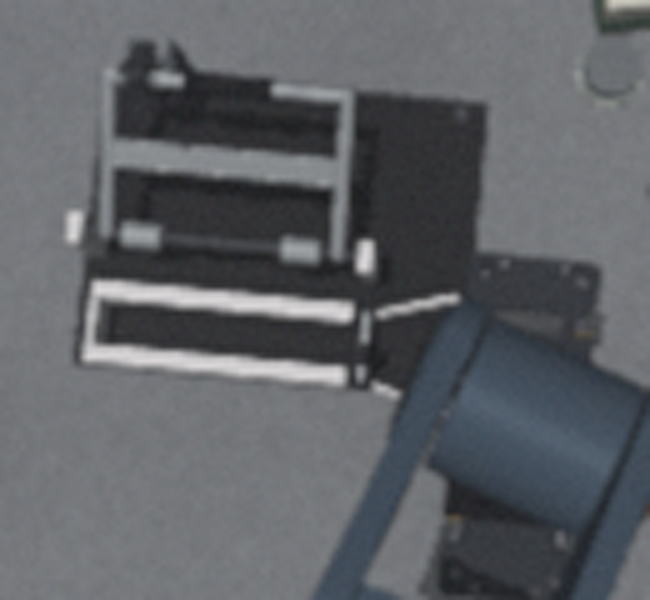

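The bail is hooked with the presser at (220,165) in the top crop. The gate handle is at about (365,370). By depth it stands at world (0.4775, 0.025), so the gate is practically shut. Moving to grip it.

Call:
{"api": "send_rows", "payload": {"moves": [0.5,2.5,4,0,0,0,0,0.5,5,8,0,0,0,0,0.5,5,9.7,-3,0,0,0,0.5,5,9.7,-6,0,0,0,0.5,5,9.7,-9,0,0,0]}}

```text
time: 9.62
position: [0.4832, 0.0314, 0.1644]
tool_rot: [0.732, 0.681, 0.002, 0.002]
ft_force: [-0.3, -1.1, -1.5]
grip_width: 0.0433
grip_force: 0.0
```

Call:
{"api": "send_rows", "payload": {"moves": [0.5,0,0,-3,0,0,0,0.5,0,0,-6,0,0,0,0.5,0,0,-7.9,0,0,0,0.5,0,0,-7.9,0,0,0,0.2,0,0,-7.9,0,0,0]}}

```text
time: 10.03
position: [0.4812, 0.0297, 0.085]
tool_rot: [0.733, 0.68, -0.0, -0.0]
ft_force: [0.9, 0.0, 0.5]
grip_width: 0.041
grip_force: 0.0
```

Call:
{"api": "send_rows", "payload": {"moves": [0,0,0,0,0,0,0,0,0,0,0,0,0,0,0,0,0,0,0,0,0,0,0,0,0,0,0,0,0,0,0,0,0,0,0], "grip_force": 20}}

```text
time: 10.45
position: [0.4752, 0.0296, 0.0862]
tool_rot: [0.734, 0.68, -0.003, -0.004]
ft_force: [-9.7, -0.3, 8.6]
grip_width: 0.0136
grip_force: 19.9
```

Call:
{"api": "send_rows", "payload": {"moves": [0,-2,0.1,0,0,0,0,0,-3.5,0.2,0,0,0,0,0,-5,0.4,0,0,0,0,0,-6.2,0.5,0,0,0,0,0,-6.2,0.5,0,0,0,0]}}

```text
time: 10.87
position: [0.42, 0.0336, 0.0864]
tool_rot: [0.734, 0.679, 0.002, 0.003]
ft_force: [3.1, 1.9, -4.3]
grip_width: 0.0141
grip_force: 20.0
```

Call:
{"api": "send_rows", "payload": {"moves": [0,-0.2,0,0,0,0,0,0,-0.2,0,0,0,0,0]}}

```text
time: 11.03
position: [0.42, 0.0335, 0.0864]
tool_rot: [0.734, 0.679, 0.003, 0.003]
ft_force: [4.4, 3.7, -4.2]
grip_width: 0.0139
grip_force: 20.0
```

The gate moved about 55 mm, so it is open. I'll release it, rise and go to the nearest bottle.

Call:
{"api": "send_rows", "payload": {"moves": [0.5,0.2,0,0,0,0,0,0.5,0.2,0,0,0,0,0,0.5,0.2,0,0,0,0,0,0.5,0.2,0,3,0,0,0,0.5,0.2,0,7,0,0,0]}}

```text
time: 11.45
position: [0.4156, 0.034, 0.1539]
tool_rot: [0.734, 0.679, -0.003, -0.004]
ft_force: [1.4, 0.1, -0.2]
grip_width: 0.0388
grip_force: 0.0
```

Call:
{"api": "send_rows", "payload": {"moves": [0.6,0,-2,3,0,0,0,0.6,1,-6,4,0,0,0,0.6,2,-10,4,0,0,0,0.6,2.5,-14,4,0,0,0,0.6,3,-18,4,0,0,0]}}

```text
time: 11.87
position: [0.4482, -0.148, 0.1964]
tool_rot: [0.734, 0.68, 0.0, 0.001]
ft_force: [1.8, -0.3, -0.7]
grip_width: 0.052
grip_force: 0.0
```

```bash
cat > look.py <<'E'
from h import *
O=np.array([.488,.1275]);X=np.array([.9969,-.0788]);Y=np.array([.0788,.9969])
c=cam("top");s=cam("side");print(monitor.get_obs()["position"].__class__, np.round(monitor.get_obs()["position"],4))
for n,c in(("top",c),("side",s)):
    im=c["pixels"];hsv=cv2.cvtColor(im,cv2.COLOR_BGR2HSV);P=cloud(c)
    m=((hsv[...,2]>110)&(hsv[...,1]<50)&(P[...,2]>.075)&(P[...,2]<.104)).astype(np.uint8)
    k,l,st,ce=cv2.connectedComponentsWithStats(m)
    for i in range(1,k):
        if st[i,4]>14:
            p=np.median(P[l==i],0); z=p[2]
            w=onz(c,ce[i],.084)[0]; d=(w[:2]-O); print(n,ce[i].round(0),st[i,4],w.round(4),"med",p.round(4),"samp",(np.array([d@X,d@Y])*1e3).round(1))
E
python3 look.py
```

```text
<class 'numpy.ndarray'> [ 0.4505 -0.1526  0.1964]
top [182. 135.] 386 [0.8443 0.3218 0.084 ] med [0.842  0.3191 0.092 ] samp [339.9 221.7]
top [342. 150.] 2118 [ 0.8013 -0.2501  0.084 ] med [ 0.7975 -0.2518  0.0902] samp [ 342.1 -351.7]
top [328. 205.] 38 [ 0.6031 -0.2019  0.084 ] med [ 0.603  -0.2018  0.0858] samp [ 140.7 -319.3]
top [363. 210.] 35 [ 0.5894 -0.3263  0.084 ] med [ 0.5883 -0.3257  0.0854] samp [ 136.8 -444.4]
side [322. 136.] 205 [0.8495 0.3267 0.084 ] med [0.844  0.3144 0.0919] samp [344.7 227.1]
side [392. 249.] 2642 [ 0.8001 -0.2652  0.084 ] med [ 0.7919 -0.2808  0.0903] samp [ 342.1 -366.9]
side [320. 252.] 61 [ 0.603  -0.2043  0.084 ] med [ 0.6019 -0.2056  0.0853] samp [ 140.8 -321.7]
side [273. 271.] 69 [ 0.4535 -0.2232  0.084 ] med [ 0.4529 -0.2243  0.0846] samp [  -6.7 -352.3]
side [335. 287.] 72 [ 0.5889 -0.3298  0.084 ] med [ 0.5885 -0.3306  0.0856] samp [ 136.6 -447.9]
```

Call:
{"api": "send_rows", "payload": {"moves": [0.6,0.2,-3.5,0,0,0,0,0.6,0.2,-6.8,0,0,0,0,0.6,0.2,-6.8,-3,0,0,0,0.6,0.2,-6.8,-6.5,0,0,0,0.6,0.2,-6.8,-9,0,0,0]}}

```text
time: 12.38
position: [0.4492, -0.2139, 0.1041]
tool_rot: [0.734, 0.679, -0.0, -0.001]
ft_force: [-0.7, -0.2, -0.1]
grip_width: 0.0523
grip_force: 0.0
```

Call:
{"api": "send_rows", "payload": {"moves": [0.6,0,0,-2,0,0,0,0.6,0,0,-3,0,0,0,0.6,0,0,-3,0,0,0,0.3,0,0,-3,0,0,0,0.1,0,0,-3,0,0,0]}}

```text
time: 12.8
position: [0.451, -0.2144, 0.0766]
tool_rot: [0.734, 0.679, 0.0, 0.001]
ft_force: [0.1, 0.6, 0.4]
grip_width: 0.0451
grip_force: 0.0
```

Call:
{"api": "send_rows", "payload": {"moves": [0.1,0,0,0,0,0,0,0.1,0,0,0,0,0,0,0.1,0,0,0,0,0,0,0.1,0,0,0,0,0,0], "grip_force": 15}}

```text
time: 13.13
position: [0.4508, -0.2145, 0.0764]
tool_rot: [0.734, 0.679, 0.0, 0.001]
ft_force: [0.5, 0.4, 4.3]
grip_width: 0.0236
grip_force: 15.0
```

Call:
{"api": "send_rows", "payload": {"moves": [0.1,0,0,3,0,0,0,0.1,0,0,6.5,0,0,0,0.1,0.5,3.5,7,0,0,0,0.1,1,7,7,0,0,0,0.1,1.5,11,7,0,0,0]}}

```text
time: 13.55
position: [0.4663, -0.1045, 0.1467]
tool_rot: [0.735, 0.678, 0.001, 0.002]
ft_force: [0.1, -0.1, -0.8]
grip_width: 0.0239
grip_force: 15.0
```

Call:
{"api": "send_rows", "payload": {"moves": [0.1,0.5,3.5,0,0,0,0,0.1,1.1,7,0,0,0,0,0.1,1.1,9.5,0,0,0,0,0.1,1.1,9.5,0,0,0,0,0.1,1.1,9.5,0,0,0,0]}}

```text
time: 13.97
position: [0.4759, -0.0079, 0.1456]
tool_rot: [0.733, 0.681, -0.0, -0.0]
ft_force: [-0.2, -0.5, -0.7]
grip_width: 0.0234
grip_force: 15.0
```

```bash
python3 - <<'E'
from h import *
print(monitor.get_obs()["position"])
s=cam("side"); 
u,v=proj(s,[[.477,.0,.08]])[0].astype(int); cv2.imwrite("pics/s5.png",cv2.resize(s["pixels"][v-60:v+60,u-60:u+80],None,fx=5,fy=5,interpolation=cv2.INTER_CUBIC))
E
```

```text
[ 0.47589934 -0.00790326  0.14558527]
```

View pics/s5.png

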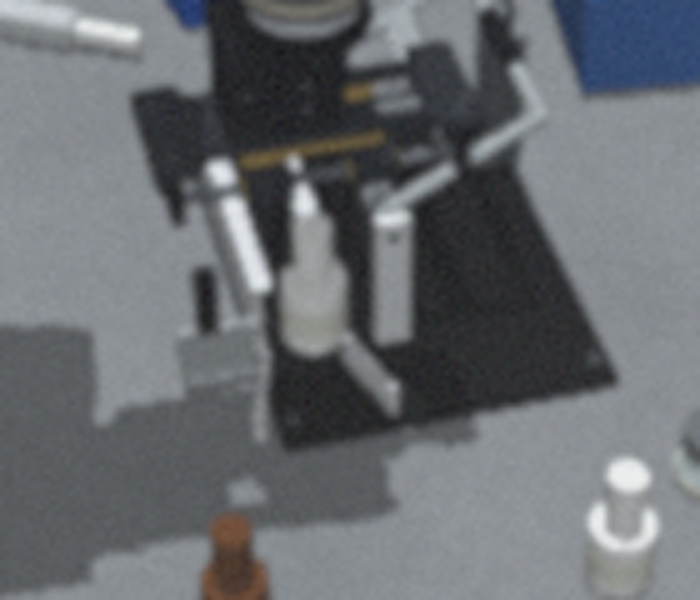

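The side crop shows the bottle held upright at (313,310), above the apron and between the guides, with the gate drawn aside at (205,340). Lowering it onto the apron.

Call:
{"api": "send_rows", "payload": {"moves": [0.1,0.1,0,-3,0,0,0,0.1,0.1,0,-5,0,0,0,0.1,0.1,0,-6,0,0,0,0.1,0.1,0,-6.1,0,0,0,0.1,0.1,0,-6.1,0,0,0]}}

```text
time: 14.43
position: [0.4773, -0.0106, 0.084]
tool_rot: [0.735, 0.679, -0.0, -0.0]
ft_force: [-0.1, -0.6, 0.1]
grip_width: 0.0238
grip_force: 15.0
```

Call:
{"api": "send_rows", "payload": {"moves": [0.1,0.15,2,0.1,0,0,0,0.1,0.3,4,0.1,0,0,0,0.1,0.45,5.5,0.1,0,0,0,0.1,0.55,7,0.1,0,0,0,0.1,0.65,8.5,0.1,0,0,0]}}

```text
time: 14.85
position: [0.4847, 0.0756, 0.0863]
tool_rot: [0.734, 0.679, 0.001, 0.001]
ft_force: [0.2, -0.1, -0.8]
grip_width: 0.0232
grip_force: 15.0
```

Call:
{"api": "send_rows", "payload": {"moves": [0.1,0.2,2.5,-0.1,0,0,0,0.1,0.4,5,-0.1,0,0,0,0.1,0.6,7.5,-0.1,0,0,0,0.1,0.8,10.2,-0.1,0,0,0,0.1,0.8,10.2,-0.1,0,0,0]}}

```text
time: 15.27
position: [0.4934, 0.1809, 0.0856]
tool_rot: [0.733, 0.68, 0.002, 0.001]
ft_force: [-0.7, 1.4, -1.6]
grip_width: 0.0237
grip_force: 15.0
```

Call:
{"api": "send_rows", "payload": {"moves": [0.2,0,0,-0.1,0,0,0,0.35,0,0,-0.1,0,0,0,0.5,0,0,-0.1,0,0,0,0.5,0,0,-0.1,0,0,0,0.5,0,0,1.5,0,0,0]}}

```text
time: 15.68
position: [0.4901, 0.1763, 0.0978]
tool_rot: [0.734, 0.679, -0.002, -0.002]
ft_force: [-0.8, 0.1, 0.9]
grip_width: 0.0401
grip_force: 0.0
```

Call:
{"api": "send_rows", "payload": {"moves": [0.5,0,0,4,0,0,0,0.5,0,0,8,0,0,0,0.5,-1,-3,10,0,0,0,0.5,-1,-7,10,0,0,0,0.5,-1,-11,10,0,0,0]}}

```text
time: 16.1
position: [0.4822, 0.0665, 0.2016]
tool_rot: [0.733, 0.68, 0.001, 0.002]
ft_force: [0.2, -0.5, -0.0]
grip_width: 0.0436
grip_force: 0.0
```

Call:
{"api": "send_rows", "payload": {"moves": [0.6,0,-4,0,0,0,0,0.6,0,-8,0,0,0,0,0.6,2,-11.5,0,0,0,0,0.6,4,-14,0,0,0,0,0.6,6,-17,0,0,0,0]}}

```text
time: 16.52
position: [0.5415, -0.1048, 0.1998]
tool_rot: [0.735, 0.678, 0.0, -0.0]
ft_force: [0.2, 0.3, -0.9]
grip_width: 0.0521
grip_force: 0.0
```

```bash
python3 look.py | grep -v "samp \[33\|samp \[34"
```

```text
<class 'numpy.ndarray'> [ 0.5456 -0.1086  0.2002]
top [342. 150.] 2121 [ 0.8013 -0.2502  0.084 ] med [ 0.7971 -0.2525  0.0904] samp [ 342.1 -351.8]
top [363. 210.] 37 [ 0.5889 -0.3257  0.084 ] med [ 0.5881 -0.3249  0.0866] samp [ 136.3 -443.9]
top [221. 234.] 43 [0.4954 0.1709 0.084 ] med [0.4947 0.168  0.0936] samp [ 4.  43.9]
side [257. 168.] 39 [0.5581 0.2226 0.084 ] med [0.5536 0.217  0.0989] samp [ 62.3 100.4]
side [244. 181.] 55 [0.4967 0.1721 0.084 ] med [0.4944 0.1645 0.0912] samp [ 5.2 45.1]
side [273. 206.] 48 [0.5441 0.0245 0.084 ] med [0.542  0.018  0.0895] samp [ 64.1 -98.2]
side [391. 249.] 2635 [ 0.8001 -0.2649  0.084 ] med [ 0.7919 -0.2796  0.0902] samp [ 342.  -366.6]
side [320. 252.] 65 [ 0.6028 -0.205   0.084 ] med [ 0.6034 -0.2051  0.0853] samp [ 140.7 -322.4]
side [335. 287.] 73 [ 0.5885 -0.3299  0.084 ] med [ 0.5876 -0.3306  0.0856] samp [ 136.2 -448. ]
```

Call:
{"api": "send_rows", "payload": {"moves": [0.6,3,-4,0,0,0,0,0.6,5.6,-8,0,0,0,0,0.6,5.6,-9.6,-3,0,0,0,0.6,5.6,-9.6,-6,0,0,0,0.6,5.6,-9.6,-6,0,0,0]}}

```text
time: 17.03
position: [0.5936, -0.1983, 0.1338]
tool_rot: [0.735, 0.678, -0.002, -0.006]
ft_force: [-1.1, 1.5, -0.6]
grip_width: 0.0523
grip_force: 0.0
```

Call:
{"api": "send_rows", "payload": {"moves": [0.6,0,0,0,0,0,0,0.6,0,0,0,0,0,0]}}

```text
time: 17.2
position: [0.5973, -0.1975, 0.1403]
tool_rot: [0.734, 0.679, 0.0, -0.0]
ft_force: [0.8, 0.2, 0.5]
grip_width: 0.0521
grip_force: 0.0
```

Call:
{"api": "send_rows", "payload": {"moves": [0.6,0.5,-0.6,-3,0,0,0,0.6,0.5,-0.6,-6,0,0,0,0.6,0.5,-0.6,-6.4,0,0,0,0.4,0.5,-0.6,-6.4,0,0,0,0.1,0.5,-0.6,-6.4,0,0,0]}}

```text
time: 17.62
position: [0.6036, -0.2039, 0.0775]
tool_rot: [0.733, 0.68, 0.0, 0.001]
ft_force: [-0.1, 0.1, 0.4]
grip_width: 0.0449
grip_force: 0.0
```

Call:
{"api": "send_rows", "payload": {"moves": [0.1,0,0,0,0,0,0,0.1,0,0,0,0,0,0,0.1,0,0,0,0,0,0,0.1,0,0,0,0,0,0]}}

```text
time: 17.95
position: [0.6032, -0.2044, 0.0768]
tool_rot: [0.734, 0.679, 0.0, 0.001]
ft_force: [-1.1, -0.0, 5.1]
grip_width: 0.0238
grip_force: 14.8
```

Call:
{"api": "send_rows", "payload": {"moves": [0.1,0,0,3,0,0,0,0.1,0,0,6.5,0,0,0,0.1,-2.2,3.3,7,0,0,0,0.1,-4.4,6.6,7,0,0,0,0.1,-6.6,10,7,0,0,0]}}

```text
time: 18.37
position: [0.5368, -0.1041, 0.1468]
tool_rot: [0.734, 0.679, 0.001, 0.001]
ft_force: [0.1, 0.8, -1.5]
grip_width: 0.0237
grip_force: 15.0
```

Call:
{"api": "send_rows", "payload": {"moves": [0.1,-2.2,3.3,0,0,0,0,0.1,-4.4,6.6,0,0,0,0,0.1,-6,9.3,0,0,0,0,0.1,-6,9.3,0,0,0,0,0.1,-6,9.3,0,0,0,0]}}

```text
time: 18.78
position: [0.4758, -0.0098, 0.1459]
tool_rot: [0.733, 0.68, -0.0, -0.0]
ft_force: [0.3, -0.5, -0.2]
grip_width: 0.0236
grip_force: 15.0
```

Call:
{"api": "send_rows", "payload": {"moves": [0.1,0,0,0,0,0,0]}}

```text
time: 18.87
position: [0.4781, -0.0116, 0.1461]
tool_rot: [0.734, 0.68, 0.001, 0.001]
ft_force: [1.1, -1.4, -0.2]
grip_width: 0.0235
grip_force: 15.0
```

Lower, then slide in as before.

Call:
{"api": "send_rows", "payload": {"moves": [0.1,0,0,-3,0,0,0,0.1,0,0,-5,0,0,0,0.1,0,0,-6,0,0,0,0.1,0,0,-6.1,0,0,0,0.1,0,0,-6.1,0,0,0]}}

```text
time: 19.28
position: [0.4781, -0.0126, 0.0839]
tool_rot: [0.734, 0.679, 0.0, 0.0]
ft_force: [0.3, 0.1, -0.1]
grip_width: 0.0232
grip_force: 15.0
```

Call:
{"api": "send_rows", "payload": {"moves": [0.1,0.05,2,0.1,0,0,0,0.1,0.2,4,0.1,0,0,0,0.1,0.35,5.5,0.1,0,0,0,0.1,0.45,7,0.1,0,0,0,0.1,0.55,8.5,0.1,0,0,0]}}

```text
time: 19.7
position: [0.4841, 0.0738, 0.0862]
tool_rot: [0.734, 0.679, 0.001, 0.001]
ft_force: [-0.3, -0.6, -0.8]
grip_width: 0.0238
grip_force: 15.0
```

Call:
{"api": "send_rows", "payload": {"moves": [0.1,0.2,2.5,-0.1,0,0,0,0.1,0.4,4.5,-0.1,0,0,0,0.1,0.4,5.4,-0.1,0,0,0,0.1,0.4,5.4,-0.1,0,0,0,0.1,0.4,5.4,-0.1,0,0,0]}}

```text
time: 20.12
position: [0.4869, 0.1274, 0.0848]
tool_rot: [0.734, 0.68, 0.0, 0.0]
ft_force: [0.5, -0.6, 0.3]
grip_width: 0.0236
grip_force: 15.0
```

Call:
{"api": "send_rows", "payload": {"moves": [0.2,0,0,-0.1,0,0,0,0.35,0,0,-0.1,0,0,0,0.5,0,0,-0.1,0,0,0,0.5,0,0,-0.1,0,0,0,0.5,0,0,1.5,0,0,0]}}

```text
time: 20.53
position: [0.4847, 0.127, 0.0978]
tool_rot: [0.734, 0.679, -0.002, -0.002]
ft_force: [0.6, -0.4, -0.3]
grip_width: 0.0403
grip_force: 0.0
```

Call:
{"api": "send_rows", "payload": {"moves": [0.5,0,0,4,0,0,0,0.5,0,0,8,0,0,0,0.5,0,-3,10,0,0,0,0.5,0,-7,10,0,0,0,0.5,1,-11,10,0,0,0]}}

```text
time: 20.95
position: [0.4952, 0.0173, 0.2014]
tool_rot: [0.733, 0.68, 0.001, 0.001]
ft_force: [1.4, 0.0, -0.7]
grip_width: 0.0433
grip_force: 0.0
```

Call:
{"api": "send_rows", "payload": {"moves": [0.6,1,-4,0,0,0,0,0.6,2,-8,0,0,0,0,0.6,4,-11.5,0,0,0,0,0.6,6,-15,0,0,0,0,0.6,8,-18,0,0,0,0]}}

```text
time: 21.37
position: [0.5765, -0.1654, 0.1997]
tool_rot: [0.735, 0.679, -0.0, 0.0]
ft_force: [0.5, 0.6, 0.4]
grip_width: 0.0518
grip_force: 0.0
```

```bash
python3 look.py | grep -v "samp \[ \?34\|samp \[ \?33"
```

```text
<class 'numpy.ndarray'> [ 0.5799 -0.1687  0.1999]
top [363. 210.] 39 [ 0.5887 -0.3255  0.084 ] med [ 0.5882 -0.3255  0.0845] samp [ 136.1 -443.7]
top [220. 234.] 41 [0.4951 0.1724 0.084 ] med [0.4946 0.1713 0.0934] samp [ 3.5 45.3]
top [233. 236.] 40 [0.4897 0.1278 0.084 ] med [0.4887 0.1264 0.0934] samp [1.6 0.4]
side [257. 167.] 31 [0.5586 0.2277 0.084 ] med [0.5538 0.2173 0.0959] samp [ 62.5 105.4]
side [261. 175.] 19 [0.5596 0.1834 0.084 ] med [0.5504 0.1648 0.1015] samp [67.  61.4]
side [246. 185.] 112 [0.4935 0.1503 0.084 ] med [0.4917 0.1414 0.0907] samp [ 3.7 23.2]
side [273. 206.] 48 [0.5434 0.0246 0.084 ] med [0.5417 0.019  0.0894] samp [ 63.4 -98.2]
side [335. 287.] 69 [ 0.589  -0.3298  0.084 ] med [ 0.5885 -0.3301  0.085 ] samp [ 136.7 -447.9]
```

Call:
{"api": "send_rows", "payload": {"moves": [0.6,0.8,-4,0,0,0,0,0.6,0.8,-8,0,0,0,0,0.6,0.8,-12,0,0,0,0,0.6,0.8,-15.8,-3,0,0,0,0.6,0.8,-15.8,-6,0,0,0]}}

```text
time: 21.88
position: [0.5865, -0.3283, 0.1427]
tool_rot: [0.735, 0.678, 0.0, 0.007]
ft_force: [0.2, -1.4, -0.3]
grip_width: 0.0524
grip_force: 0.0
```

Call:
{"api": "send_rows", "payload": {"moves": [0.6,0,0,0,0,0,0,0.6,0,0,0,0,0,0]}}

```text
time: 22.05
position: [0.582, -0.3186, 0.1371]
tool_rot: [0.734, 0.679, -0.0, -0.004]
ft_force: [-0.0, -0.2, -0.1]
grip_width: 0.0522
grip_force: 0.0
```

Call:
{"api": "send_rows", "payload": {"moves": [0.6,0.5,-0.8,-3,0,0,0,0.6,0.5,-0.8,-6,0,0,0,0.6,0.5,-0.8,-6.2,0,0,0,0.4,0.5,-0.8,-6.2,0,0,0,0.1,0.5,-0.8,-6.2,0,0,0]}}

```text
time: 22.47
position: [0.5904, -0.3275, 0.0798]
tool_rot: [0.733, 0.68, 0.0, 0.001]
ft_force: [0.0, -0.4, 0.4]
grip_width: 0.0453
grip_force: 0.0
```

Call:
{"api": "send_rows", "payload": {"moves": [0.1,0,0,0,0,0,0,0.1,0,0,0,0,0,0,0.1,0,0,0,0,0,0,0.1,0,0,0,0,0,0]}}

```text
time: 22.8
position: [0.5898, -0.3285, 0.079]
tool_rot: [0.734, 0.679, 0.0, 0.001]
ft_force: [-0.8, 0.7, 4.2]
grip_width: 0.0238
grip_force: 14.9
```

Call:
{"api": "send_rows", "payload": {"moves": [0.1,0,0,3,0,0,0,0.1,0,0,6.5,0,0,0,0.1,-1.2,3.6,7,0,0,0,0.1,-2.4,7.2,7,0,0,0,0.1,-3.6,10.8,7,0,0,0]}}

```text
time: 23.22
position: [0.5534, -0.22, 0.149]
tool_rot: [0.734, 0.679, 0.001, 0.001]
ft_force: [0.0, 0.6, -1.5]
grip_width: 0.0233
grip_force: 15.0
```

Call:
{"api": "send_rows", "payload": {"moves": [0.1,-1.3,3.6,0,0,0,0,0.1,-2.6,7.2,0,0,0,0,0.1,-3.9,10.8,0,0,0,0,0.1,-5.2,14.4,0,0,0,0,0.1,-6.5,17.5,0,0,0,0]}}

```text
time: 23.63
position: [0.4872, -0.0432, 0.1479]
tool_rot: [0.734, 0.679, 0.0, -0.0]
ft_force: [0.9, -0.3, -0.2]
grip_width: 0.0238
grip_force: 15.0
```

Call:
{"api": "send_rows", "payload": {"moves": [0.1,-1.2,3,0,0,0,0,0.1,-1.2,3,0,0,0,0,0.1,-1.2,3,0,0,0,0,0.1,-1.2,3,0,0,0,0]}}

```text
time: 23.97
position: [0.4774, -0.0156, 0.148]
tool_rot: [0.734, 0.68, 0.001, 0.001]
ft_force: [1.1, -1.0, 1.1]
grip_width: 0.0236
grip_force: 15.0
```

Call:
{"api": "send_rows", "payload": {"moves": [0.1,0,0,-3,0,0,0,0.1,0,0,-5,0,0,0,0.1,0,0,-6,0,0,0,0.1,0,0,-6.1,0,0,0,0.1,0,0,-6.1,0,0,0]}}

```text
time: 24.38
position: [0.4772, -0.0167, 0.0859]
tool_rot: [0.735, 0.679, 0.0, 0.0]
ft_force: [1.4, -0.3, -0.7]
grip_width: 0.0236
grip_force: 15.0
```

Call:
{"api": "send_rows", "payload": {"moves": [0.1,0.1,2,0.1,0,0,0,0.1,0.25,4,0.1,0,0,0,0.1,0.4,6,0.1,0,0,0,0.1,0.55,8,0.1,0,0,0,0.1,0.7,10,0,0,0,0]}}

```text
time: 24.8
position: [0.485, 0.0848, 0.0873]
tool_rot: [0.734, 0.679, 0.001, 0.001]
ft_force: [0.0, -0.5, -0.8]
grip_width: 0.0236
grip_force: 15.0
```

Call:
{"api": "send_rows", "payload": {"moves": [0.1,0,0.2,0,0,0,0,0.2,0,0.2,0,0,0,0,0.35,0,0.2,0,0,0,0,0.5,0,0.2,0,0,0,0,0.5,0,0.2,0,0,0,0]}}

```text
time: 25.22
position: [0.4837, 0.0858, 0.0867]
tool_rot: [0.734, 0.679, 0.0, 0.0]
ft_force: [-0.0, 0.3, -0.0]
grip_width: 0.0362
grip_force: 0.0
```

Call:
{"api": "send_rows", "payload": {"moves": [0.5,0,0,1.5,0,0,0,0.5,0,0,5,0,0,0,0.5,0,0,9,0,0,0,0.5,-3,-3,10,0,0,0,0.5,-6.5,-5,10,0,0,0]}}

```text
time: 25.63
position: [0.4241, 0.0349, 0.19]
tool_rot: [0.733, 0.68, 0.004, 0.006]
ft_force: [0.5, -1.4, 0.1]
grip_width: 0.0435
grip_force: 0.0
```

```bash
python3 look.py | grep -v "samp \[ \?34\|samp \[ \?33"; python3 - <<'E'
from h import *
s=cam("side"); 
u,v=proj(s,[[.5,.06,.08]])[0].astype(int); cv2.imwrite("pics/s6.png",cv2.resize(s["pixels"][v-60:v+60,u-60:u+80],None,fx=5,fy=5,interpolation=cv2.INTER_CUBIC))
print(monitor.get_obs()["position"])
E
```

```text
<class 'numpy.ndarray'> [0.4113 0.0358 0.1865]
top [220. 234.] 40 [0.4952 0.1726 0.084 ] med [0.4946 0.1712 0.0946] samp [ 3.6 45.5]
top [232. 235.] 22 [0.4935 0.1302 0.084 ] med [0.4923 0.13   0.0952] samp [5.3 3.1]
top [244. 236.] 24 [0.4898 0.089  0.084 ] med [0.4893 0.0886 0.0941] samp [  4.8 -38.3]
side [248. 190.] 154 [0.4918 0.1232 0.084 ] med [0.4903 0.1196 0.0909] samp [ 4.1 -4. ]
side [273. 205.] 48 [0.5446 0.0252 0.084 ] med [0.5418 0.0188 0.0911] samp [ 64.5 -97.5]
[0.41517739 0.03590429 0.18676075]
```

View pics/s6.png

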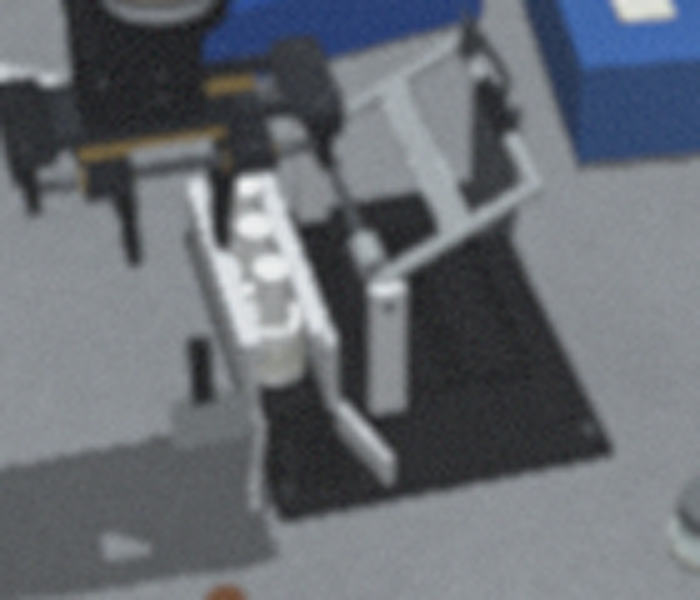

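The side crop shows three caps standing in the slot at (250,200), (255,230) and (270,268). The bail is still hooked, and the gate handle is at (200,370). I'll shut the gate now.

Call:
{"api": "send_rows", "payload": {"moves": [0.5,0.4,-0.2,0,0,0,0,0.5,0.4,-0.2,0,0,0,0,0.5,0.4,-0.2,-2,0,0,0,0.5,0.4,-0.2,-5,0,0,0,0.5,0.4,-0.2,-5,0,0,0]}}

```text
time: 26.2
position: [0.4217, 0.0353, 0.1331]
tool_rot: [0.734, 0.679, -0.002, -0.003]
ft_force: [0.0, -0.8, -0.0]
grip_width: 0.0431
grip_force: 0.0
```

Call:
{"api": "send_rows", "payload": {"moves": [0.5,0,0,0,0,0,0]}}

```text
time: 26.28
position: [0.4227, 0.0353, 0.1354]
tool_rot: [0.734, 0.68, -0.001, -0.002]
ft_force: [0.6, -0.1, 0.4]
grip_width: 0.0433
grip_force: 0.0
```

Call:
{"api": "send_rows", "payload": {"moves": [0.5,-0.2,-0.2,-2,0,0,0,0.5,-0.2,-0.2,-4,0,0,0,0.5,-0.2,-0.2,-4.9,0,0,0,0.3,-0.2,-0.2,-4.9,0,0,0,0.1,-0.2,-0.2,-4.9,0,0,0]}}

```text
time: 26.7
position: [0.4217, 0.033, 0.0882]
tool_rot: [0.734, 0.679, 0.0, 0.0]
ft_force: [-0.2, -0.2, 0.6]
grip_width: 0.0362
grip_force: 0.0
```

Call:
{"api": "send_rows", "payload": {"moves": [0,0,0,0,0,0,0,0,0,0,0,0,0,0,0,0,0,0,0,0,0,0,0,0,0,0,0,0]}}

```text
time: 27.03
position: [0.421, 0.033, 0.0883]
tool_rot: [0.734, 0.679, 0.0, 0.0]
ft_force: [-0.4, -0.2, 5.1]
grip_width: 0.0136
grip_force: 15.0
```

Call:
{"api": "send_rows", "payload": {"moves": [0,1.5,-0.1,0,0,0,0,0,3,-0.2,0,0,0,0,0,4.4,-0.3,0,0,0,0,0,5.5,-0.4,0,0,0,0,0,5.8,-0.5,0,0,0,0]}}

```text
time: 27.45
position: [0.4752, 0.0288, 0.0881]
tool_rot: [0.734, 0.679, -0.003, -0.004]
ft_force: [-10.2, 2.7, 15.2]
grip_width: 0.0135
grip_force: 15.0
```

Call:
{"api": "send_rows", "payload": {"moves": [0,0.1,0,0,0,0,0,0,0.2,0,0,0,0,0]}}

```text
time: 27.62
position: [0.4752, 0.0289, 0.0881]
tool_rot: [0.733, 0.68, -0.004, -0.004]
ft_force: [-11.5, -1.9, 14.5]
grip_width: 0.0141
grip_force: 15.0
```

Call:
{"api": "send_rows", "payload": {"moves": [0,-0.5,0,0,0,0,0,0.1,-0.5,0,0,0,0,0,0.3,-0.5,0,0,0,0,0,0.5,-0.5,0,0,0,0,0,0.5,-0.5,0,0,0,0,0]}}

```text
time: 28.03
position: [0.4764, 0.0277, 0.0876]
tool_rot: [0.734, 0.679, 0.0, 0.001]
ft_force: [0.5, -0.1, -0.4]
grip_width: 0.0268
grip_force: 0.0
```

Call:
{"api": "send_rows", "payload": {"moves": [0.5,0,0,0,0,0,0,0.5,0,0,3,0,0,0,0.5,0,0,7,0,0,0,0.5,0,0,11,0,0,0,0.5,0,-3,12,0,0,0]}}

```text
time: 28.45
position: [0.4782, 0.0003, 0.2124]
tool_rot: [0.732, 0.681, 0.003, 0.003]
ft_force: [0.4, 0.1, -1.1]
grip_width: 0.043
grip_force: 0.0
```

Call:
{"api": "send_rows", "payload": {"moves": [0.5,-1,-4,0,0,0,0,0.5,-2,-8,0,0,0,0,0.5,-2,-12,0,0,0,0,0.5,-2,-16,0,0,0,0,0.5,-2,-16,0,0,0,0]}}

```text
time: 28.87
position: [0.4576, -0.1699, 0.2081]
tool_rot: [0.736, 0.677, -0.0, 0.004]
ft_force: [0.7, 0.4, -0.1]
grip_width: 0.0438
grip_force: 0.0
```

```bash
python3 look.py | grep -v "samp \[ \?34\|samp \[ \?33"; python3 - <<'E'
from h import *
s=cam("side"); 
O=np.array([.488,.1275]);X=np.array([.9969,-.0788]);Y=np.array([.0788,.9969])
P=cloud(s); d=P[...,:2]-O; x=d@X*1e3;y=d@Y*1e3;z=P[...,2]*1e3
m=(abs(y+102)<14)&(x>-85)&(x<30)&(z>75)&(z<102);print(m.sum(),np.median(x[m]),x[m].min(),x[m].max())
u,v=proj(s,[[.5,.06,.08]])[0].astype(int); cv2.imwrite("pics/s7.png",cv2.resize(s["pixels"][v-60:v+60,u-60:u+80],None,fx=5,fy=5,interpolation=cv2.INTER_CUBIC))
E
```

```text
<class 'numpy.ndarray'> [ 0.4556 -0.1637  0.2074]
top [220. 234.] 42 [0.4951 0.172  0.084 ] med [0.4946 0.1709 0.0947] samp [ 3.5 45. ]
top [233. 236.] 38 [0.4897 0.1281 0.084 ] med [0.4886 0.1267 0.0931] samp [1.6 0.7]
top [245. 237.] 38 [0.4877 0.0861 0.084 ] med [0.4875 0.0853 0.0932] samp [  2.9 -41.3]
side [244. 184.] 56 [0.4899 0.1592 0.084 ] med [0.488  0.1635 0.0902] samp [-0.6 31.7]
side [273. 208.] 16 [0.5413 0.0143 0.084 ] med [0.5426 0.0163 0.0808] samp [  62.  -108.7]
  return _methods._mean(a, axis=axis, dtype=dtype,
  ret = ret.dtype.type(ret / rcount)
Traceback (most recent call last):
ValueError: zero-size array to reduction operation minimum which has no identity
```

Call:
{"api": "send_rows", "payload": {"moves": [0.5,0,-4,2,0,0,0,0.5,0,-8,4,0,0,0,0.5,0,-12,4,0,0,0,0.5,0,-16,4,0,0,0,0.5,0,-16,4,0,0,0]}}

```text
time: 29.43
position: [0.4573, -0.328, 0.2483]
tool_rot: [0.734, 0.679, -0.001, 0.004]
ft_force: [0.1, -0.6, 0.3]
grip_width: 0.0436
grip_force: 0.0
```

```bash
python3 - <<'E'
from h import *
O=np.array([.488,.1275]);X=np.array([.9969,-.0788]);Y=np.array([.0788,.9969])
for n in("top","side"):
    c=cam(n);P=cloud(c); d=P[...,:2]-O; x=d@X*1e3;y=d@Y*1e3;z=P[...,2]*1e3
    m=(abs(y+102)<12)&(x>-85)&(x<30)&(z>75)&(z<102);print(n,m.sum(),np.median(x[m]) if m.any() else 0)
    m=(abs(y)<25)&(x>120)&(x<190)&(z>100)&(z<200); print("bail",np.median(np.c_[x[m],z[m]],0) if m.any() else 0)
    if n=="top": cv2.imwrite("pics/t7.png",cv2.resize(c["pixels"][130:290,190:400],None,fx=3.7,fy=3.7,interpolation=cv2.INTER_CUBIC))
print(np.abs(monitor.get_obs()["joint_velocities"]).max())
E
```

```text
top 19 -2.936237425506504
bail [160.90855533 159.23390003]
side 41 -2.698706629051731
bail 0
0.05536550856477342
```

View pics/t7.png

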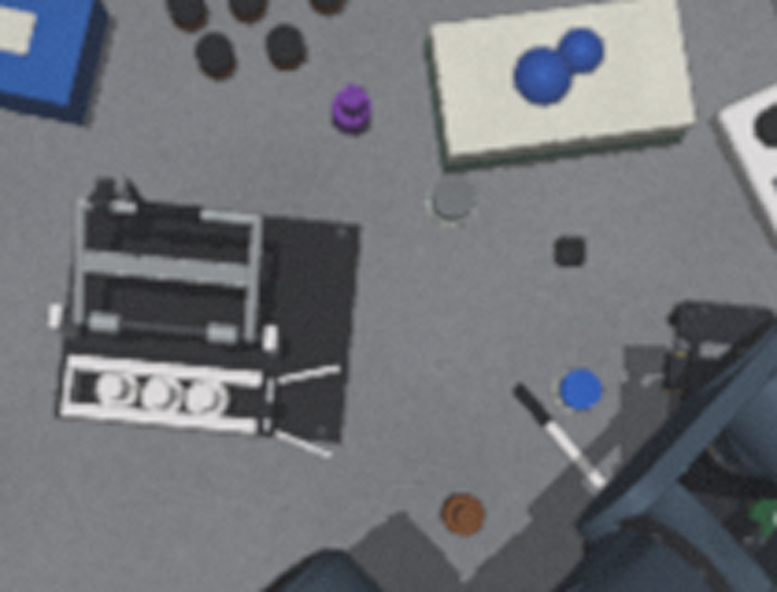

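The top crop shows three bottles in the channel at (115,388), (160,394) and (205,398). The bail is hooked and the gate handle is back at its shut place (266,405), where it was pressed to its stop. The bystanders in view have not moved. Handing in.

```bash
python3 -c "
from h import *
print(workorder.hand_in())"
```

```text
the job is handed in; nothing more can be done
None
```

I cocked the bail on its catch, slid all three bottles into the channel and shut the gate to its stop. The job is handed in; the hand-in returned no verdict.

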